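# Pump up the vacuum hold-down under a chair arm

### The job

The loose chair arm lies on the suction pad of the vacuum hold-down, ready to be fixed there for sanding. Press the pump's plunger down with the fingertips and let it rise again, stroke after stroke, until the indicator pin on the little tower beside it has popped fully out, then leave the plunger up. Do not grip the plunger, do not touch the pin, and leave the chair arm and the other things on the bench where they are.

Things in the scene. Friction and masses are not known exactly. Their poses are not given: they have to be found in the camera images.
- holddown: Vacuum hold-down screwed to the bench: grey base plate 130 (x) x 345 (y) x 20 mm. Origin on the bench, on the pump's vertical axis; z up. At the origin: pump barrel, 68 mm wide, 152 mm tall, plunger on top. At y +160 mm: round rubber suction pad, 100 mm wide, top at 45 mm, chair arm on it. At y -85 mm: indicator tower 46 x 42 mm, 100 mm tall with an 8 mm brass bush on top.
- plunger_top (a point): Centre of the flat top of the black plunger head, a round palm knob 56 mm wide and 18 mm thick on a 14 mm rod. It is 200 mm above the bench when up and 175 mm when pressed fully down; it moves with the plunger.
- plunger (a joint): How far the plunger is pressed, in m: 0 = up, 0.025 = down on its stop. It springs up by itself when let go; 6 N starts it, about 16 N is needed at the bottom. A stroke counts when it is pressed at least 0.021 and then let up to 0.002 or less; each ratchets the pin out by about 10 mm (the first may be less, or up to 14 mm).
- pin (a joint): How far the indicator pin is out of its tower, in m: it starts between 0 and 0.016, stays where the strokes leave it, and on the last stroke, once past about 0.040, jumps out by itself to its stop at 0.046 (fully out). Three or four full strokes do it (more if pressed less deeply). More strokes do no harm.
- pin_top (a point): Centre of the top of the steel indicator pin (8 mm stem with a 14 mm wide, 5 mm thick button), 85 mm to the -y side of the plunger axis in the hold-down's frame. It is 114 mm above the bench when the pin is in and 160 mm when fully out.
- chair_arm: Carved dark wooden chair arm lying loose on the suction pad, about 300 mm long (its x), 56 mm wide, 42 mm high at its scrolled end. Origin at the centre of its underside, above the pad's centre; 0.5 kg.
- glue_bottle: Bystander: grey glue bottle with a white cap, standing, 56 mm wide, 150 mm tall. Origin at the centre of its underside.
- brush_jar: Bystander: white jar of brushes, 76 mm wide, 95 mm tall (brushes to 150 mm). Origin at the centre of its underside.
- mallet: Bystander: rubber mallet lying on the bench, about 230 mm long along its x, head 90 mm wide and 52 mm high at its origin, which lies on the bench under the head's centre; the handle runs to its -x.

How it is judged:
On the way, in this order (a step that is already met when the one before it is completed fails the run):
1. the plunger is pressed down (12 mm or more) (value of joint plunger above 0.012 m).
2. the plunger is let up again (within 6 mm of its top) (value of joint plunger below 0.006 m).
3. the plunger is pressed down again (value of joint plunger above 0.012 m).
4. the pin has popped fully out (value of joint pin above 0.044 m), for 0.1 s.
At the end, for the whole second after the job is handed in: The indicator pin stands fully out (more than 44 of 46 mm), the plunger is back up (within 2 mm), the chair arm is at rest within 15 mm of where it lay, and the bottle, jar and mallet are within 30 mm of where they were (value of joint pin above 0.044 m and value of joint plunger below 0.002 m and distance of chair_arm from where it was at the start of the episode below 0.015 m and linear speed of chair_arm below 0.02 m/s and distance of each of glue_bottle, brush_jar, mallet from where it was at the start of the episode below 0.03 m); the robot touches nothing.
It fails at once if the robot touches the indicator pin (over 1 N) (contact force between any of the fingers, the arm and pin above 1 N).
It fails at once if the plunger head is gripped or pushed from its side, with the point between the finger pads lower than 5 mm above the head's top (contact force between the fingers and plunger above 2 N and z of the grasp point in the frame of plunger_top below 0.005 m).
It fails at once if the chair arm is lifted or shoved out of place (over 20 mm) (distance of chair_arm from where it was at the start of the episode above 0.02 m).
It fails at once if a bystander is lifted, tipped or shoved (over 40 mm) (distance of any of glue_bottle, brush_jar, mallet from where it was at the start of the episode above 0.04 m or angle between any of glue_bottle, brush_jar's own z axis and vertical above 0.6 rad).
It also fails if it takes over 38 s, if anything falls off the work surface, if the arm or the gripper's body presses on something with over 40 N, if the wrist force passes 120 N, or if a joint passes its speed limit or range.

### The arm

A 6-joint arm with a two-finger parallel gripper is mounted at the origin on the work surface. World frame = base frame: x ahead of the robot, y to its left, z up, the work surface at z = 0. Lengths are in m, angles in rad, forces in N, time in s.
With the tool pointing down it reaches from about 0.375 to 0.9 m from the base axis. Payload 3.1 kg.
Tool frame: the origin (TCP) lies on the centre line of the jaws, within the pads' length; the fingertips stand 25 mm ahead of it and the grasp point (between the pads) lies 6 mm ahead of it; x points along the fingers, y is the direction in which the jaws open and shut, and the axes are right-handed (so a half turn about x gives the same grasp; the last joint's range is limited). The gripper opens to 87 mm and grips with 3 to 60 N. Pads are 19 mm wide; open, the fingers measure 117 mm over their backs; the gripper's body (75 mm by 190 mm) begins 51 mm behind the grasp point.
Start: joints at [1.077, 0.527, 1.433, -0, 1.181, -0.178], TCP at [0.194, 0.594, 0.248] pointing down, gripper open.
Joint ranges: [-3.08, 3.08], [-0.75, 2.2], [0.22, 2.44], [-1.43, 4.57], [0, 2.65], [-2.85, 2.85]. Speed limits (rad/s): [2.79, 2.79, 3.14, 3.14, 3.14, 3.14].

### API

Orientations are given as a unit quaternion [x, y, z, w].
In Python, from rig import robot gives the robot as it stands. The module is installed in compiled form; this text tells all that it offers.
- The arm moves only by the tool move_arm, never from a script. Its argument "commands" is a list of rows, each a list of 5 numbers: the gripper's target within -1 to 1 (shut at 1, half-way at 0, fully open at -1), then the shift along the tool's x, y, z in mm, then the turn about the tool's x in degrees. A call has 1 to 8 rows; each row is the pose to reach, as a shift and turn from the pose commanded when the call began, along the tool's axes at that moment; what a row does not reach only later rows make up. A row lasts 1/12 s, in which the tool goes at most 41.7 mm and 7.16 degrees, less where a joint would pass 70% of its speed; a pose out of reach is approached as far as the arm can. A call with a gripper value outside its range is refused whole. The fingers move at their own pace and stop on an object; "newtons" is the grip in N (left out, the last holds). Time passes only in rows, so rows that repeat a pose let the fingers close. It gives the time, the measured TCP pose, the force and the opening at its end, in the units of the state.
- robot.get_obs(): the state, without advancing time (a new reading comes with each control period).
- robot.camera(name): name is "side" or "top" or "wrist"; returns a dict with "image" (420x560x3 uint8, red, green, blue), "fx", "fy", "cx", "cy" (pixels), "distortion" ([k1, k2, p1, p2, k3] as OpenCV has them; the pictures are not rectified), "xyz" and "rotation" of the camera in the world; the wrist camera has in their place "tool_from_camera" (4x4, takes a point from camera to tool coordinates, whose origin is the TCP and whose axes are the tool frame's). Camera axes: x right, y down, z forward; pixel columns grow to the right and rows downward; lengths in m; the calibration is good to about 2 mm. A picture is of the moment at which its call begins: read the wrist's pose just before it. There is no depth.
- robot.hand_in(): hands the job in, once; it reports no verdict.
Trained networks look in a picture, given as the dict that the camera call returned (one of the last four; its "shot" number tells which), for a name from the list of things; names that differ only in an ending like _2 or _b are one class to them, and where a whole thing is asked for, a point or a joint stands for the part that bears it (a point fixed in the world has none). Each returns a list of dicts, best first, with "p" (0 to 1); they miss things now and then, are a little off and sometimes report something else, mostly with a low value. They report only what shows in the picture. A call takes as long as a camera call.
- robot.regions_of(picture, name): "pixels" (420x560 bool, what is visible of it) and "bbox" ([left, top, right, bottom] in pixels, round what is visible of it).
The state is a dict: "time": time; "q": joint angles; "joint_velocities": joint speeds; "joint_torque": joint torques, N m; "position": TCP position; "tool_rot": TCP orientation; "ft_force": force on the tool from outside, world axes, zero at the start; "moment": the same for the moment, N m; "grip_width": finger opening in m.
Only numpy, scipy, OpenCV 4.12 (cv2) and the standard library are available. Lean on these libraries where they do the work, as an engineer would, in place of code of your own. Each camera call takes 0.05 s, during which the arm holds its last target.

## Working session

There is one attempt and no reset: what is moved stays moved. The work goes in short steps, Python scripts to look and compute and a tool call to move; the robot and the scene stay as the last step left them, time stands still between calls to the robot, and variables do not carry over. Pictures are saved under pics/ and viewed, and the job is handed in when it is done.

Besides the shell and the picture viewer there is one more tool, called after "Call:" as name(argument=value, ...), one argument or row to a line, values as JSON. move_arm: Moves the arm, as the interface text tells. Its arguments: {"type":"object","properties":{"commands":{"type":"array","items":{"type":"array","items":{"type":"number"}}},"newtons":{"type":"number"}},"required":["commands"]}

```bash
mkdir -p pics
cat > h.py <<'E'
from rig import robot
import numpy as np, cv2
def K(c): return np.array([[c['fx'],0,c['cx']],[0,c['fy'],c['cy']],[0,0,1.]])
def ray(c,u,v):
    p=cv2.undistortPoints(np.array([[[u,v]]],float),K(c),np.array(c['distortion'],float))[0,0]
    R=np.array(c['rotation'],float)
    if R.size==4:
        from scipy.spatial.transform import Rotation as r; R=r.from_quat(R).as_matrix()
    return np.array(c['xyz'],float),R@np.array([p[0],p[1],1])
def atz(c,u,v,z):
    o,d=ray(c,u,v); return o+d*(z-o[2])/d[2]
E
python3 - <<'E'
from h import *
s=robot.get_obs(); print({k:np.round(v,3) for k,v in s.items()})
for n in ['top','side']:
    c=robot.camera(n); cv2.imwrite(f'pics/{n}0.png',c['image'][:,:,::-1])
    print(n,np.round(c['xyz'],3),np.round(c['rotation'],3))
    for t in ['holddown','plunger','pin','chair_arm','glue_bottle','brush_jar','mallet']:
        for r in robot.regions_of(c,t)[:2]:
            ys,xs=np.nonzero(r['pixels']); print(t,round(r['p'],2),r['bbox'],xs.mean().round(1),ys.mean().round(1))
E
```

```text
{'time': np.float64(0.0), 'q': array([ 1.077,  0.528,  1.434,  0.   ,  1.181, -0.178]), 'joint_velocities': array([-0.001, -0.001,  0.001,  0.001, -0.001, -0.001]), 'joint_torque': array([-1.0000e-03, -4.4005e+01, -1.7659e+01,  6.3000e-02,  5.8000e-02,
       -0.0000e+00]), 'position': array([0.194, 0.593, 0.247]), 'tool_rot': array([ 0.11 ,  0.699, -0.112,  0.698]), 'ft_force': array([ 0.935, -0.015,  0.413]), 'moment': array([-0.028,  0.009, -0.025]), 'grip_width': np.float64(0.087)}
top [ 0.513 -0.009  0.971] [-0.7    0.713 -0.026  0.025]
holddown 0.97 [214.9, 152.5, 371.6, 250.7] 301.3 201.6
plunger 0.64 [303.9, 188.3, 337.0, 213.5] 319.7 198.4
chair_arm 0.85 [222.8, 118.1, 284.1, 242.9] 251.0 178.5
glue_bottle 0.79 [393.0, 197.3, 430.9, 229.9] 410.9 214.4
glue_bottle 0.17 [219.2, 117.4, 285.5, 243.3] 251.1 178.0
brush_jar 0.68 [388.1, 249.4, 428.1, 279.7] 406.0 264.0
mallet 0.74 [314.9, 108.0, 414.2, 161.3] 352.7 136.8
side [0.401 0.576 0.732] [-0.138  0.913 -0.38   0.056]
holddown 0.6 [202.6, 158.9, 335.9, 305.2] 277.9 232.4
plunger 0.72 [278.5, 159.2, 302.8, 185.3] 289.6 170.8
chair_arm 0.93 [185.5, 211.8, 301.2, 296.1] 245.6 256.5
glue_bottle 0.98 [309.8, 129.9, 334.2, 184.5] 322.5 158.0
brush_jar 0.95 [347.9, 139.8, 382.2, 201.3] 362.5 173.8
mallet 0.77 [211.8, 150.7, 276.6, 218.8] 239.7 187.0
```

Run:
```python
import cv2
for n,(a,b,c,d) in {'top':(180,90,460,300),'side':(180,110,420,320)}.items():
    i=cv2.imread(f'pics/{n}0.png')[b:d,a:c]; i=cv2.resize(i,None,fx=2.8,fy=2.8,interpolation=cv2.INTER_CUBIC); cv2.imwrite(f'pics/{n}0z.png',i)
```

```text
(no output)
```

View pics/top0z.png

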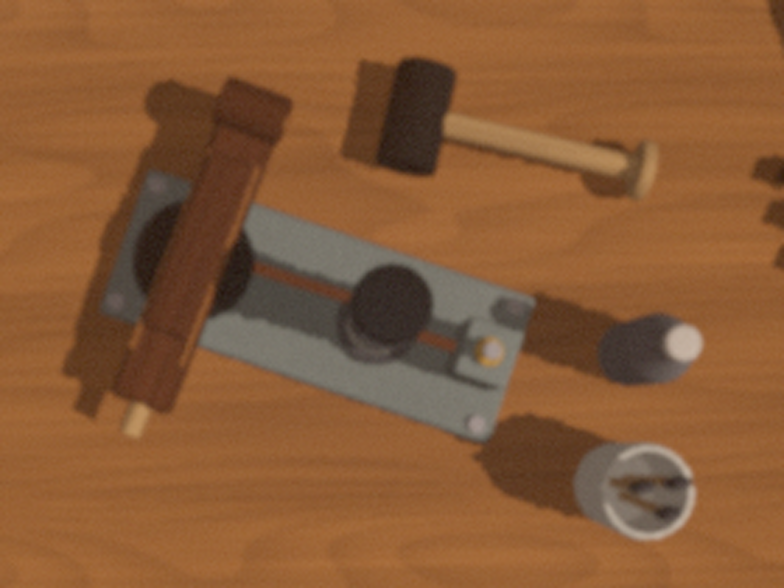

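View pics/side0z.png

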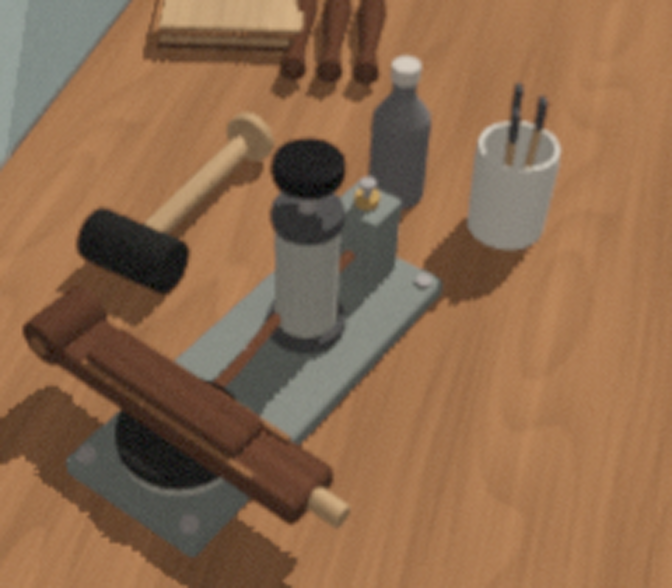

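The top view shows the plunger head at about px (319.6, 197.9), the pin at about (355.4, 215), and the pad and chair arm to the left. In the side view the plunger head is at about (290, 170) and the pin at about (311, 176).

Run:
```python
from h import *
from scipy.spatial.transform import Rotation as r
t=robot.camera('top'); s=robot.camera('side')
p=atz(t,319.7,198.2,.2); print('plunger top',p)
for z in (.114,.13): print('pin',atz(t,355.4,215,z))
print('side plunger',atz(s,180+309/2.8,110+165/2.8,.2), 'pin', atz(s,180+368/2.8,110+183/2.8,.122))
# triangulate
def tri(a,b):
    (o,d),(q,e)=a,b; k=np.linalg.lstsq(np.c_[d,-e],q-o,rcond=None)[0]; return o+d*k[0],q+e*k[1]
print('pin tri',tri(ray(t,355.4,214.8),ray(s,180+368/2.8,110+183/2.8)))
print('bottle cap',atz(t,180+683/2.8,90+342/2.8,.15),'mallet',atz(t,180+418/2.8,90+117/2.8,.05),'jar',atz(t,180+648/2.8,90+490/2.8,.095))
print('pad/ base corners',[atz(t,180+a/2.8,90+b/2.8,.02).round(3) for a,b in((158,172),(533,298),(490,440),(103,310))])
R=r.from_quat(robot.get_obs()['tool_rot']).as_matrix(); print(R.round(3))
print('shift mm to plunger, tool axes',1000*R.T@(p-robot.get_obs()['position']))
```

```text
plunger top [ 0.58831673 -0.07001237  0.2       ]
pin [ 0.55998311 -0.15134582  0.114     ]
pin [ 0.55909709 -0.14869011  0.13      ]
side plunger [ 0.58273293 -0.06188389  0.2       ] pin [ 0.555844  -0.1473404  0.122    ]
pin tri (array([ 0.56013659, -0.15056065,  0.11880275]), array([ 0.55667716, -0.15123233,  0.11872097]))
bottle cap [ 0.5612521  -0.28679392  0.15      ] mallet [ 0.75636319 -0.10780504  0.05      ] jar [ 0.45081888 -0.27367569  0.095     ]
pad/ base corners [array([0.721, 0.11 , 0.02 ]), array([ 0.608, -0.204,  0.02 ]), array([ 0.49 , -0.164,  0.02 ]), array([0.604, 0.157, 0.02 ])]
[[ 0.     0.311  0.951]
 [ 0.     0.951 -0.311]
 [-1.     0.     0.   ]]
shift mm to plunger, tool axes [  47.56721795 -508.82388946  581.00048583]
```

Call:
move_arm(
  commands=[
    [1, -10, -25, 29, 0],
    [1, -10, -51, 58, 0],
    [1, -10, -76, 87, 0],
    [1, -10, -101, 116, 0],
    [1, -10, -127, 145, 0],
    [1, -10, -152, 173, 0],
    [1, -10, -177, 202, 0],
    [1, -10, -203, 231, 0],
  ],
  newtons=20,
)

```text
time: 1.57
position: [0.3513, 0.328, 0.2579]
tool_rot: [0.111, 0.698, -0.111, 0.699]
ft_force: [0.7, 1.2, 0.6]
grip_width: 0.0416
```

Call:
move_arm(
  commands=[
    [1, 0, -25, 29, 0],
    [1, 0, -51, 58, 0],
    [1, 0, -76, 87, 0],
    [1, 0, -101, 116, 0],
    [1, 0, -127, 145, 0],
    [1, 0, -152, 173, 0],
    [1, 0, -177, 202, 0],
    [1, 0, -203, 231, 0],
  ],
)

```text
time: 2.23
position: [0.5079, 0.0629, 0.2578]
tool_rot: [0.111, 0.698, -0.111, 0.699]
ft_force: [0.3, 1.2, 0.1]
grip_width: 0.0005
```

Call:
move_arm(
  commands=[
    [1, 0, -25, 29, 0],
    [1, 0, -50, 58, 0],
    [1, 0, -75, 87, 0],
    [1, 0, -100, 115, 0],
    [1, 0, -100, 115, 0],
    [1, 0, -100, 115, 0],
  ],
)

```text
time: 2.73
position: [0.5862, -0.0681, 0.2572]
tool_rot: [0.112, 0.698, -0.112, 0.698]
ft_force: [-1.2, -0.0, 0.5]
grip_width: 0.0001
```

Run:
```python
from h import *
print(robot.get_obs()['position'],robot.get_obs()['grip_width'],robot.get_obs()['ft_force'])
for n in ['side','wrist','top']:
    c=robot.camera(n); i=c['image'][:,:,::-1]
    if n=='side': i=i[110:320,180:420]
    cv2.imwrite(f'pics/{n}1.png',cv2.resize(i,None,fx=2.8 if n=='side' else 1,fy=2.8 if n=='side' else 1))
    for t in ['plunger','pin']:
        for r in robot.regions_of(c,t)[:1]:print(n,t,r['p'],r['bbox'])
    if n=='wrist':
        M=np.array(c['tool_from_camera']);print(M.round(3))
        # project tool point tips
        for x,y in((.025,0),(.054,0)):
            p=np.linalg.inv(M)@[x,y,0,1]; print(cv2.projectPoints(p[:3].reshape(1,1,3),np.zeros(3),np.zeros(3),K(c),np.array(c['distortion'],float))[0])
```

```text
[ 0.58620653 -0.06812116  0.25724497] 7.105471287245738e-05 [-1.16991701 -0.01750193  0.49530866]
side plunger 0.91 [275.1, 159.7, 304.4, 185.4]
wrist plunger 0.92 [226.7, 198.9, 322.4, 250.7]
wrist pin 0.5 [157.0, 200.7, 175.3, 221.3]
[[-0.    -0.262  0.965 -0.138]
 [ 1.     0.     0.    -0.   ]
 [-0.     0.965  0.262 -0.072]
 [ 0.     0.     0.     1.   ]]
[[[280.67440166 269.08737881]]]
[[[280.56129312 247.51018425]]]
```

View pics/side1.png

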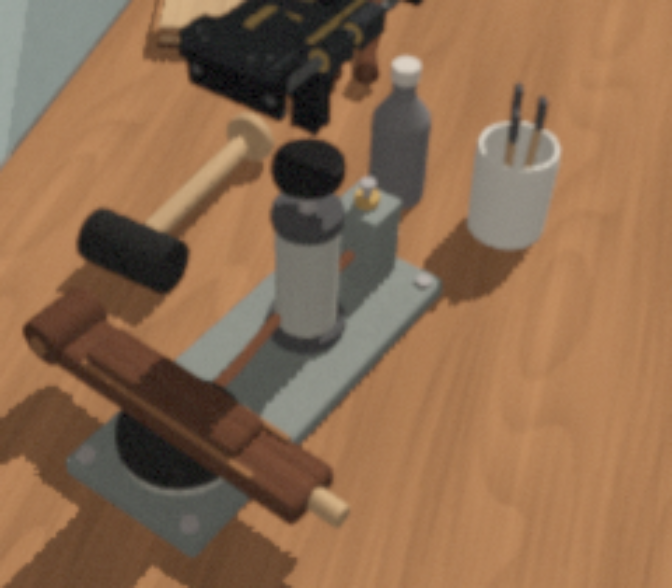

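View pics/wrist1.png

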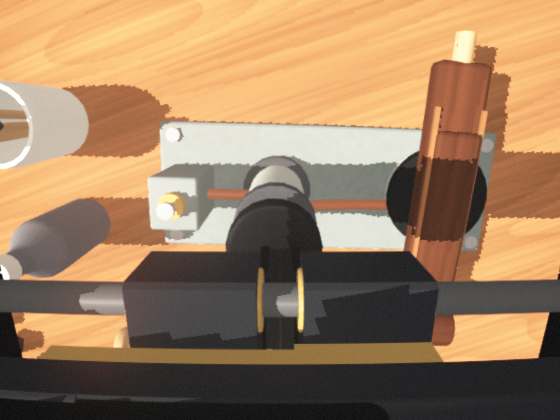

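Run:
```python
from h import *
c=robot.camera('wrist');M=np.linalg.inv(np.array(c['tool_from_camera']))
def pr(P):
    q=(M@np.c_[P,np.ones(len(P))].T).T[:,:3]
    return cv2.projectPoints(q.reshape(-1,1,3),np.zeros(3),np.zeros(3),K(c),np.array(c['distortion'],float))[0][:,0]
a=np.linspace(0,6.28,80)
img=c['image'][:,:,::-1].copy()
for dy,dz,col in((0,0,(0,0,255)),(-.004,0,(0,255,0)),):
    z=.2572-.2
    for x in(z,z+.018):
        P=pr(np.c_[np.full(80,x),dy+.028*np.cos(a),dz+.028*np.sin(a)]); print(dy,dz,x,P.min(0),P.max(0))
        cv2.polylines(img,[P.astype(int).reshape(-1,1,2)],True,col,1)
cv2.imwrite('pics/w2.png',cv2.resize(img[130:330,130:430],None,fx=2.6,fy=2.6))
```

```text
0 0 0.05719999999999997 [230.57124244 196.68475783] [330.49390797 290.70679923]
0 0 0.07519999999999998 [234.36567972 189.85925308] [326.59957177 277.36204418]
-0.004 0 0.05719999999999997 [223.44993745 196.68435729] [323.37544861 290.70394125]
-0.004 0 0.07519999999999998 [227.78949187 189.85902637] [320.02615928 277.35985101]
```

View pics/w2.png

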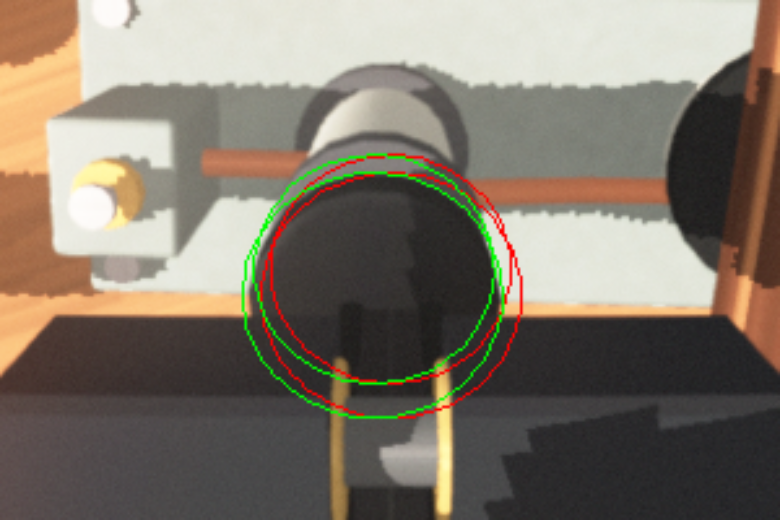

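Overlay: the head sits about 3.5 mm toward tool -y and a few mm toward +z of the fingers. I'll correct for that and then press.

Call:
move_arm(
  commands=[
    [1, 10, -3, 3, 0],
    [1, 20, -3, 3, 0],
    [1, 30, -3, 3, 0],
    [1, 38, -3, 3, 0],
    [1, 46, -3, 3, 0],
    [1, 52, -3, 3, 0],
    [1, 55, -3, 3, 0],
    [1, 55, -3, 3, 0],
  ],
)

```text
time: 3.9
position: [0.5872, -0.07, 0.2032]
tool_rot: [0.111, 0.698, -0.111, 0.698]
ft_force: [-2.9, 0.7, 12.3]
grip_width: 0.0007
```

```bash
cat > look.py <<'E'
import sys
from h import *
n=sys.argv[1]
s=robot.get_obs();print(s['time'],s['position'].round(4),s['ft_force'].round(1))
c=robot.camera('side'); i=c['image'][110:320,180:420,::-1]
cv2.imwrite(f'pics/s_{n}.png',cv2.resize(i,None,fx=2.8,fy=2.8,interpolation=cv2.INTER_CUBIC))
for t in ['plunger','pin']:
    for r in robot.regions_of(c,t)[:1]:print(t,r['p'],r['bbox'])
E
python3 look.py a
```

```text
3.9 [ 0.5872 -0.07    0.2032] [-2.9  0.7 12.3]
plunger 0.84 [279.8, 171.4, 301.3, 190.7]
pin 0.59 [308.2, 167.2, 315.5, 182.6]
```

View pics/s_a.png

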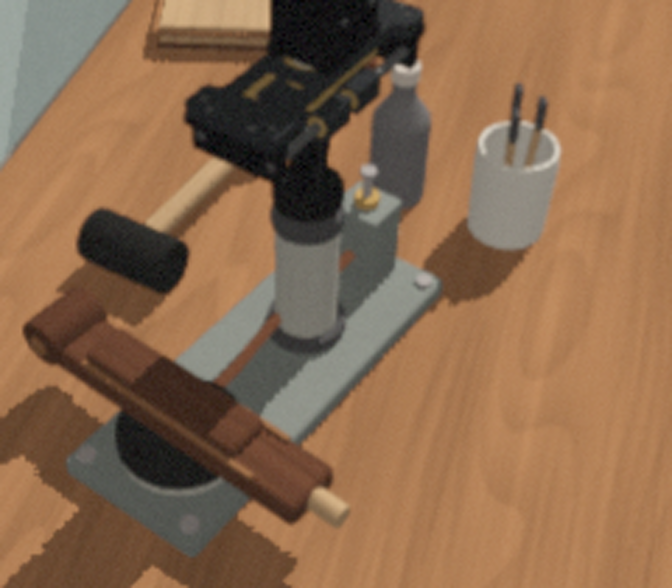

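The plunger is pressed about 22 mm with 12 N, and the pin, at about (312, 171), has begun to rise. I'll go 3 mm deeper, then release.

Call:
move_arm(
  commands=[
    [1, 3, 0, 0, 0],
    [1, 3, 0, 0, 0],
    [1, 3, 0, 0, 0],
  ],
)

```text
time: 4.3
position: [0.5872, -0.07, 0.2008]
tool_rot: [0.111, 0.698, -0.111, 0.698]
ft_force: [-3.5, 0.7, 13.6]
grip_width: 0.0004
```

Call:
move_arm(
  commands=[
    [1, -10, 0, 0, 0],
    [1, -20, 0, 0, 0],
    [1, -30, 0, 0, 0],
    [1, -35, 0, 0, 0],
    [1, -35, 0, 0, 0],
    [1, -35, 0, 0, 0],
  ],
)

```text
time: 4.8
position: [0.587, -0.0698, 0.2338]
tool_rot: [0.111, 0.699, -0.111, 0.698]
ft_force: [0.3, -0.4, 0.3]
grip_width: 0.0006
```

```bash
python3 look.py b
```

```text
4.8 [ 0.587  -0.0698  0.2338] [ 0.3 -0.4  0.3]
plunger 0.64 [188.3, 211.5, 305.7, 297.4]
pin 0.53 [307.7, 167.1, 313.5, 182.8]
```

View pics/s_b.png

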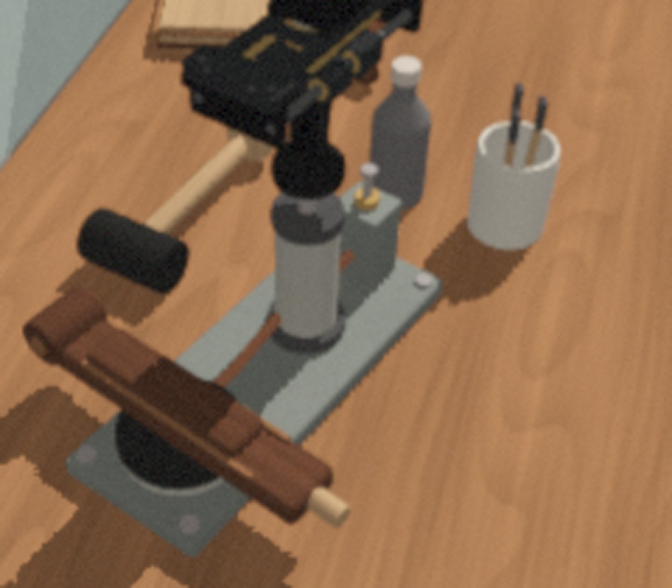

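The plunger is back up, clear of the tips. The next strokes take one call each.

Call:
move_arm(
  commands=[
    [1, 15, 0, 0, 0],
    [1, 27, 0, 0, 0],
    [1, 35, 0, 0, 0],
    [1, 35, 0, 0, 0],
    [1, 35, 0, 0, 0],
  ],
)

```text
time: 5.37
position: [0.5889, -0.0703, 0.2014]
tool_rot: [0.111, 0.697, -0.111, 0.7]
ft_force: [0.4, -0.2, 11.1]
grip_width: 0.0007
```

Call:
move_arm(
  commands=[
    [1, -12, 0, 0, 0],
    [1, -24, 0, 0, 0],
    [1, -35, 0, 0, 0],
    [1, -35, 0, 0, 0],
    [1, -35, 0, 0, 0],
    [1, -35, 0, 0, 0],
  ],
)

```text
time: 5.87
position: [0.5864, -0.0696, 0.2334]
tool_rot: [0.111, 0.699, -0.111, 0.697]
ft_force: [-0.1, -0.5, 0.3]
grip_width: 0.0004
```

```bash
python3 look.py c
```

```text
5.8667 [ 0.5864 -0.0696  0.2334] [-0.1 -0.5  0.3]
plunger 0.74 [277.9, 162.9, 303.0, 184.2]
```

Call:
move_arm(
  commands=[
    [1, 15, 0, 0, 0],
    [1, 27, 0, 0, 0],
    [1, 35, 0, 0, 0],
    [1, 35, 0, 0, 0],
    [1, 35, 0, 0, 0],
  ],
)

```text
time: 6.43
position: [0.5888, -0.0703, 0.2013]
tool_rot: [0.111, 0.697, -0.111, 0.7]
ft_force: [-0.5, -0.2, 10.9]
grip_width: 0.0002
```

Call:
move_arm(
  commands=[
    [1, -12, 0, 0, 0],
    [1, -24, 0, 0, 0],
    [1, -35, 0, 0, 0],
    [1, -35, 0, 0, 0],
    [1, -35, 0, 0, 0],
    [1, -35, 0, 0, 0],
  ],
)

```text
time: 6.93
position: [0.5865, -0.0696, 0.2334]
tool_rot: [0.111, 0.699, -0.111, 0.697]
ft_force: [0.4, -1.1, -0.3]
grip_width: 0.0006
```

```bash
python3 look.py d
```

```text
6.9333 [ 0.5865 -0.0696  0.2334] [ 0.4 -1.1 -0.3]
plunger 0.73 [279.8, 162.5, 304.7, 185.8]
pin 0.44 [308.5, 160.4, 314.0, 182.1]
```

View pics/s_d.png

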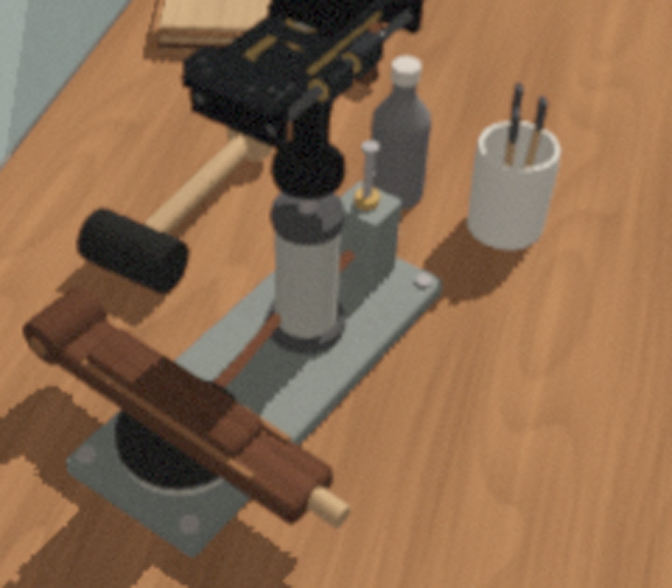

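The pin top is now at zoom (371, 147), so it has risen but is probably not fully out. Two more strokes.

Call:
move_arm(
  commands=[
    [1, 15, 0, 0, 0],
    [1, 27, 0, 0, 0],
    [1, 35, 0, 0, 0],
    [1, 35, 0, 0, 0],
    [1, 35, 0, 0, 0],
  ],
)

```text
time: 7.5
position: [0.5888, -0.0703, 0.2013]
tool_rot: [0.111, 0.697, -0.111, 0.7]
ft_force: [-0.7, 0.1, 10.7]
grip_width: 0.0007
```

Call:
move_arm(
  commands=[
    [1, -12, 0, 0, 0],
    [1, -24, 0, 0, 0],
    [1, -35, 0, 0, 0],
    [1, -35, 0, 0, 0],
    [1, -35, 0, 0, 0],
    [1, -35, 0, 0, 0],
  ],
)

```text
time: 8.0
position: [0.5864, -0.0696, 0.2334]
tool_rot: [0.111, 0.699, -0.111, 0.697]
ft_force: [-0.4, -0.2, -0.3]
grip_width: 0.0006
```

```bash
python3 look.py e
```

```text
8.0 [ 0.5864 -0.0696  0.2334] [-0.4 -0.2 -0.3]
pin 0.66 [309.0, 161.9, 315.9, 180.1]
```

Call:
move_arm(
  commands=[
    [1, 15, 0, 0, 0],
    [1, 27, 0, 0, 0],
    [1, 35, 0, 0, 0],
    [1, 35, 0, 0, 0],
    [1, 35, 0, 0, 0],
  ],
)

```text
time: 8.57
position: [0.5888, -0.0703, 0.2013]
tool_rot: [0.111, 0.697, -0.111, 0.7]
ft_force: [-0.5, 0.5, 10.7]
grip_width: 0.0003
```

Call:
move_arm(
  commands=[
    [1, -12, 0, 0, 0],
    [1, -24, 0, 0, 0],
    [1, -35, 0, 0, 0],
    [1, -55, 0, 0, 0],
    [1, -75, 0, 0, 0],
    [1, -95, 0, 0, 0],
    [1, -95, 0, 0, 0],
    [1, -95, 0, 0, 0],
  ],
)

```text
time: 9.23
position: [0.5874, -0.0699, 0.2949]
tool_rot: [0.111, 0.698, -0.111, 0.699]
ft_force: [-0.5, -0.1, -0.4]
grip_width: 0.0004
```

```bash
python3 look.py f
python3 - <<'E'
from h import *
s=robot.camera('side')
def pr(p):
    from scipy.spatial.transform import Rotation as r
    R=np.array(s['rotation'],float); R=r.from_quat(R).as_matrix() if R.size==4 else R
    q=R.T@(np.array(p)-s['xyz']); return (cv2.projectPoints(q.reshape(1,1,3),np.zeros(3),np.zeros(3),K(s),np.array(s['distortion'],float))[0][0,0]-[180,110])*2.8
for z in (.114,.1188,.124,.144,.15,.155,.16): print(z,pr([.5584,-.1509,z]).round(1))
print('plunger',pr([.587,-.071,.2]))
E
```

```text
9.2333 [ 0.5874 -0.0699  0.2949] [-0.5 -0.1 -0.4]
plunger 0.81 [279.3, 160.5, 302.1, 185.3]
pin 0.73 [187.5, 213.5, 304.1, 295.3]
0.114 [365.6 187.2]
0.1188 [365.9 182.8]
0.124 [366.2 177.9]
0.144 [367.4 159. ]
0.15 [367.8 153.2]
0.155 [368.1 148.3]
0.16 [368.4 143.4]
plunger [306.98884499 156.55242587]
```

View pics/s_e.png

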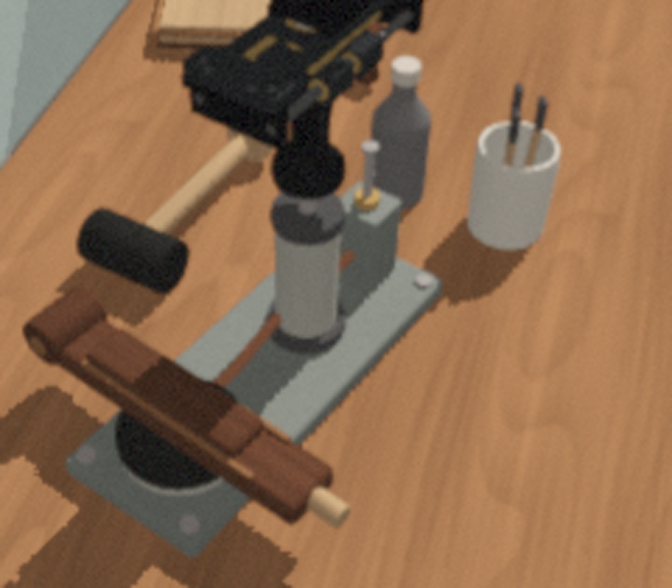

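View pics/s_f.png

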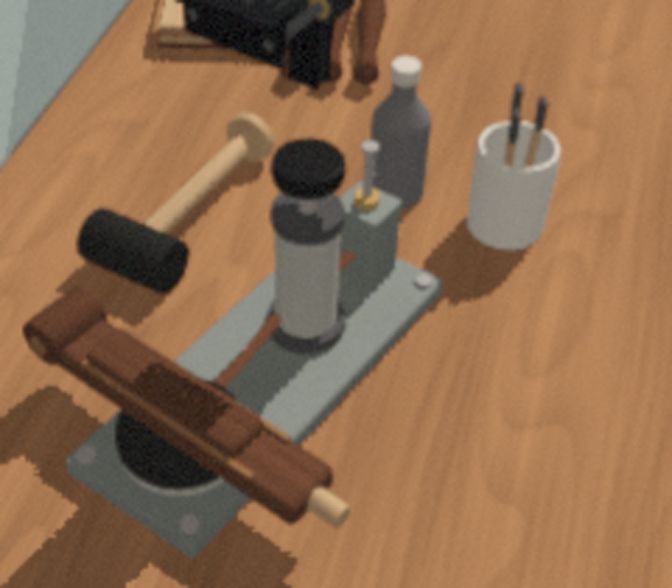

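Run:
```python
import cv2,numpy as np
g=lambda n:cv2.imread(f'pics/{n}.png').astype(int)
a=[g('s_'+k)[130:215,340:400] for k in 'bcdef']
for i in range(4): print('bcdef'[i:i+2],abs(a[i]-a[i+1])[:60,20:45].mean())
cv2.imwrite('pics/strip.png',cv2.resize(np.hstack(a).astype('uint8'),None,fx=2.5,fy=2.5))
print('chair diff',abs(g('side0z')[280:530,20:360]-g('s_f')[280:530,20:360]).mean())
```

```text
bc 14.824
cd 17.154444444444444
de 1.6873333333333334
ef 1.6377777777777778
chair diff 6.080764705882353
```

View pics/strip.png

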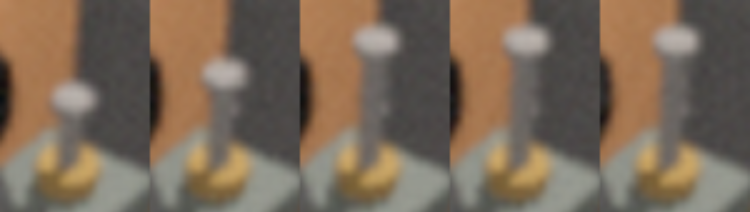

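The strip shows the pin rising with strokes 1–3 and then staying put through strokes 4 and 5, so it's at its stop. The plunger is up and nothing is touched.

```bash
python3 -c "
from rig import robot
print(robot.hand_in())"
```

```text
the job is handed in; nothing more can be done
None
```

I pressed the plunger with the closed fingertips for five strokes, each about 24 mm deep and releasing fully. Then I raised the arm clear and handed the job in; no verdict was reported.

**Pin:** It rose on strokes 1 to 3 and stayed in the same place through strokes 4 and 5. Its top measures about 157–160 mm above the bench by projection, which fits fully out (160 mm).

**Plunger and force:** In the last picture the plunger is up, and the wrist reads about 0 N with the fingers about 70 mm above it.

**Chair arm and bystanders:** By eye, the chair arm, bottle, jar and mallet look unmoved. I did not measure their positions afterwards. A rough picture comparison over the chair arm gave a small nonzero difference, which I put down to shadows.

**Checks that disagreed:**
- The networks sometimes mislabelled the plunger or pin as the chair arm, so I relied on the pictures for those.
- At full press the force read 11–14 N rather than the stated 16 N. I judged stroke depth by fingertip height instead.

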